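Stack the slide boxes under the label reader and hold its boom at the mark

TASK

Stack the two spare slide boxes squarely on the one standing on the reader's pad, leaving that bottom box where it is and letting go of the column. Then press the lock button on top of the reader's sleeve so that the boom is released, take the boom by its upright tab, draw it out until its pointer lines up with the nose of the mark clip on the scale, and finish still holding it there, because it springs back if let go. Do not push the clip along, and do not disturb the other things on the bench.

Things in the scene. Friction and masses are not known exactly. Their poses are not given: they have to be found in the camera images.
- reader: Label reader, fixed. White base plate 190 x 450 x 6 mm; a mast carries a grey square sleeve 44 mm wide, top 172 mm above the bench, along the reader's y from +190 to +390 mm. Origin: on the bench under the centre of the column's pad; z up; the boom slides out towards the reader's -y. A scale strip (tick every 10 mm, longer every 50) lies on the plate at x = 72 to 94 mm.
- boom: Boom. Origin: tube axis under the tab, 150 mm above the bench, at the reader's x = 0, y = 140 mm minus the extension (0 in and locked, up to 170 mm). White head 60 x 44 x 44 mm. Locked until the button is pressed 4 mm; then a spring pops it out by itself about 20 mm within 1 s. Drawn beyond 30 mm the spring (25 N/m) pulls it back, 1.5 to 3 N at the mark: it does not stay out.
- tab_grip (a point): Point to pinch on the upright aluminium tab on top of the head: 34 mm (reader's x) x 12 mm (reader's y, the sliding direction) x 50 mm tall, foot 166 and top 216 mm above the bench; this point on its centre line 198 mm above the bench, moving with the boom. Free to pinch with the fingers closing along the reader's y.
- pointer_tip (a point): Lower tip of the thin steel pointer rod that hangs from the head, moves with the boom; 20 mm above the bench, at the reader's x = +78 mm, level along y with the middle of the tab.
- lock_button (a joint): Travel of the round grey lock button, 31 mm diameter, in m: 0 up, 0.007 fully down; springs back up. Needs about 1.5 N to start and 5 N fully down; releases the lock from 4 mm on. It need not be kept down once the boom has popped out.
- button_top (a point): Centre of the button's upper face (190 mm above the bench when up), on the sleeve at the reader's x = 0, y = +250 mm. Pressed straight down.
- mark_clip (a joint): Place of the black mark clip on the scale, in m: equal to the boom extension at which the pointer lines up with it (0.09 to 0.15). Stiff: it stays where it is unless pushed.
- clip_nose (a point): Middle of the clip's nose. The clip is 12 mm (x) x 10 mm (y) x 14 mm tall and sits at the far edge of the scale, reader's x = 90 to 102 mm, just beside the pointer's path; axes parallel to the reader's. The pointer is at the mark when it has the same reader's y as this point.
- base_box: Closed white slide box standing on the reader's pad, slightly turned: 82 mm (x) x 54 mm (y) x 32 mm tall, about 0.22 kg, the bottom of the column. Origin at the centre of its underside.
- spare_near: Spare slide box, same size and look, lying flat on the bench to the robot's right, to be stacked. 82 mm (x) x 54 mm (y) x 32 mm tall, 0.18 to 0.29 kg. Origin at the centre of its underside.
- spare_far: The other spare slide box, the same in every way, also on the bench to the robot's right, nearer or farther than the first.
- dropper_a: Bystander: white dropper bottle, 28 mm diameter, 62 mm tall. Origin at the centre of its underside.
- dropper_b: Bystander: another such dropper bottle.
- tissue_roll: Bystander: upright tissue roll, 104 mm diameter, 100 mm tall. Origin at the centre of its underside.
Not all that is in view belongs to the job. Leave any green or red look-alike of the spare_near alone.

How it is judged (in metres and radians):
On the way, in this order (a step that is already met when the one before it is completed fails the run):
1. both spare boxes stand squarely on the bottom box, let go, with the boom still locked (((horizontal distance between spare_near and base_box below 0.009 m and z of spare_near in the frame of base_box between 0.029 and 0.035 m and angle between the x axis of spare_near and the x axis of base_box, either way round below 0.14 rad and horizontal distance between spare_far and spare_near below 0.009 m and z of spare_far in the frame of spare_near between 0.029 and 0.035 m and angle between the x axis of spare_far and the x axis of spare_near, either way round below 0.14 rad) or (horizontal distance between spare_far and base_box below 0.009 m and z of spare_far in the frame of base_box between 0.029 and 0.035 m and angle between the x axis of spare_far and the x axis of base_box, either way round below 0.14 rad and horizontal distance between spare_near and spare_far below 0.009 m and z of spare_near in the frame of spare_far between 0.029 and 0.035 m and angle between the x axis of spare_near and the x axis of spare_far, either way round below 0.14 rad)) and angle between each of base_box, spare_near, spare_far's own z axis and vertical below 0.06 rad and distance of base_box from where it was at the start of the episode below 0.02 m and linear speed of each of base_box, spare_near, spare_far below 0.02 m/s and contact force between the fingers and spare_near below 0.05 N and contact force between the fingers and spare_far below 0.05 N and y of boom in the frame of reader above 0.134 m), for 0.2 s.
2. the lock is released and the boom has come out (y of boom in the frame of reader below 0.128 m), for 0.1 s.
At the end, for the whole second after the job is handed in: The three boxes stand in one upright column, each within 9 mm and 8 degrees of the one below, the bottom one within 20 mm of where it stood, none touched by the fingers; the boom is still, its pointer within 5 mm of the clip's nose along the scale, and the fingers bear on it with at least 1 N (((horizontal distance between spare_near and base_box below 0.009 m and z of spare_near in the frame of base_box between 0.029 and 0.035 m and angle between the x axis of spare_near and the x axis of base_box, either way round below 0.14 rad and horizontal distance between spare_far and spare_near below 0.009 m and z of spare_far in the frame of spare_near between 0.029 and 0.035 m and angle between the x axis of spare_far and the x axis of spare_near, either way round below 0.14 rad) or (horizontal distance between spare_far and base_box below 0.009 m and z of spare_far in the frame of base_box between 0.029 and 0.035 m and angle between the x axis of spare_far and the x axis of base_box, either way round below 0.14 rad and horizontal distance between spare_near and spare_far below 0.009 m and z of spare_near in the frame of spare_far between 0.029 and 0.035 m and angle between the x axis of spare_near and the x axis of spare_far, either way round below 0.14 rad)) and angle between each of base_box, spare_near, spare_far's own z axis and vertical below 0.06 rad and distance of base_box from where it was at the start of the episode below 0.02 m and linear speed of each of base_box, spare_near, spare_far below 0.02 m/s and contact force between each of the fingers, boom and spare_near below 0.05 N and contact force between each of the fingers, boom and spare_far below 0.05 N and y of pointer_tip in the frame of clip_nose between -0.005 and 0.005 m and linear speed of boom below 0.01 m/s and contact force between the fingers and boom above 1 N and contact force between boom and base_box below 0.05 N); the arm keeps its last pose, push and grip.
It fails at once if the mark clip is pushed more than 3 mm (distance of clip_nose from where it was at the start of the episode above 0.003 m).
It fails at once if a bystander on the bench is shoved more than 30 mm or knocked over (distance of any of dropper_a, dropper_b, tissue_roll from where it was at the start of the episode above 0.03 m or angle between any of dropper_a, dropper_b, tissue_roll's own z axis and vertical above 0.5 rad).
It also fails if it takes over 72 s, if anything falls off the work surface, if the arm or the gripper's body presses on something with over 40 N, if the wrist force passes 120 N, or if a joint passes its speed limit or range.

ROBOT

A 6-joint arm with a two-finger parallel gripper is mounted at the origin on the work surface. World frame = base frame: x ahead of the robot, y to its left, z up, the work surface at z = 0. Lengths are in mm, angles in rad, forces in N, time in s.
With the tool pointing down it reaches from about 400 to 925 mm from the base axis. Payload 12.5 kg.
Tool frame: the origin (TCP) lies between the finger pads; the fingertips stand 19 mm ahead of it and the grasp point (between the pads) is the TCP (env.nose_length is the distance from the TCP to the fingertips, in mm); z points along the fingers, y is the line along which they close (so a half turn about z gives the same grasp; the last joint's range is limited). The gripper opens to 95 mm and grips with 3 to 60 N. Pads are 20 mm wide; open, the fingers measure 119 mm over their backs; the gripper's body (75 mm by 180 mm) begins 59 mm behind the grasp point.
Start: joints at [-0.106, 0.491, 1.559, -0, 1.092, -0.106], TCP at [625.016, 0.021, 233.661] pointing down, gripper open.
Joint ranges: [-3.1, 3.1], [-0.84, 2.19], [0.05, 2.79], [-1.13, 4.28], [0.06, 2.93], [-2.69, 2.69]. Speed limits (rad/s): [2.22, 2.22, 2.79, 3.14, 3.14, 3.14].

INTERFACE

Orientations are given as [roll, pitch, yaw] about the fixed x, y, z axes, in that order (R = Rz(yaw) Ry(pitch) Rx(roll)).
In Python, from cell import env gives the robot as it stands. The module is installed in compiled form; this text tells all that it offers.
- The arm moves only by the tool drive_tool, never from a script. Its argument "rows" is a list that holds one entry, the list of rows, each a list of 7 numbers: the shift along the tool's x, y, z scaled (see below), then the turn, a rotation vector about the tool's x, y, z scaled (see below), then the opening, from 0 (shut) to 1 (fully open). In form: [[[tx, ty, tz, ax, ay, az, jaw], ...]]. A call has 1 to 5 rows; each row shifts and turns the commanded pose from where the row before left it, along the tool's axes as they then stand; what a row does not reach is not made up. The controller multiplies each number of a shift by 250 mm and each number of a turn by 180 degrees. A row lasts 1/8 s, in which the tool goes at most 62.5 mm and 10.7 degrees, less where a joint would pass 70% of its speed; a pose out of reach is approached as far as the arm can. A call with a number of a shift or a turn outside -1 to 1 is refused whole. A call with a gripper value outside its range is refused whole. The fingers move at their own pace and stop on an object; the grip force is fixed at half the most. Time passes only in rows, so rows that do not move let the fingers close. It gives the time, the measured TCP pose, the force, the opening and the grip force at its end, in the units of the state.
- env.state(): the state, without advancing time (a new reading comes with each control period).
- env.read_camera(name): name is "scene" or "side" or "wrist"; returns a dict with "color" (384x512x3 uint8, blue, green, red), "camera_matrix" (3x3 intrinsics, pixels), "pose" (4x4, takes a point from camera to world coordinates). Camera axes: x right, y up, looking along -z (the intrinsics and any distortion apply to the point x, -y, -z); pixel columns grow to the right and rows downward; lengths in mm; the calibration is good to about 2 mm. A picture is of the moment at which its call begins. There is no depth.
- env.job_done(): hands the job in; it is judged then, once.
Trained networks look in a picture, given as the dict that the camera call returned (one of the last four; its "shot" number tells which), for a name from the list of things; names that differ only in an ending like _2 or _b are one class to them, and where a whole thing is asked for, a point or a joint stands for the part that bears it (a point fixed in the world has none). Each returns a list of dicts, best first, with "score" (0 to 1); they miss things now and then, are a little off and sometimes report something else, mostly with a low value. They report only what shows in the picture. A call takes as long as a camera call. They do not tell look-alikes from the thing itself.
- env.search_frame(name, picture): "at" ([x, y, z] in mm, in the coordinates of the camera as it stood for that picture, good to about 4 mm: the middle of the surface that is visible of it).
- env.place_of(name, picture): "at" ([x, y, z] in mm, in the coordinates of the camera as it stood for that picture, good to about 4 mm: a listed point, or the origin of a listed thing).
The state is a dict: "t": time; "joints": joint angles; "qvel": joint speeds; "tau": joint torques, N m; "eef_pos": TCP position; "tcp_rot": TCP orientation; "ft_force": force on the tool from outside, world axes, zero at the start; "moment": the same for the moment, N m; "opening": opening from 0.0 (shut) to 1.0 (fully open); "grip_force": force on a finger pad.
Only numpy, scipy, OpenCV 4.12 (cv2) and the standard library are available. Lean on these libraries where they do the work, as an engineer would, in place of code of your own. Each camera call takes 0.05 s, during which the arm holds its last target. There are 200 camera calls.

## Working session

There is one attempt and no reset: what is moved stays moved. The work goes in short steps, Python scripts to look and compute and a tool call to move; the robot and the scene stay as the last step left them, time stands still between calls to the robot, and variables do not carry over. Pictures are saved under pics/ and viewed, at most 10 in all, crops included, and the job is handed in when it is done.

Besides the shell and the picture viewer there is one more tool, called after ">>>" as name([rows], argument=value, ...), one row to a line, values as JSON. drive_tool: Moves the arm, as the interface text tells. Its arguments: {"type":"object","properties":{"rows":{"type":"array","items":{"type":"array","items":{"type":"array","items":{"type":"number","minimum":-1,"maximum":1}}}}},"required":["rows"]}

```bash
mkdir -p pics; cat > h.py <<'E'
import numpy as np, cv2
from cell import env
def world(p,at): return (np.array(p["pose"])@np.r_[at,1])[:3]
def pix(p,w):
    c=np.linalg.inv(p["pose"])@np.r_[w,1]; K=np.array(p["camera_matrix"]); v=K@np.array([c[0],-c[1],-c[2]]); return v[:2]/v[2]
def ray(p,uv):
    K=np.array(p["camera_matrix"]); d=np.linalg.inv(K)@np.r_[uv,1.]; T=np.array(p["pose"]); return T[:3,3],T[:3,:3]@np.array([d[0],-d[1],-d[2]])
def onz(p,uv,z):
    o,d=ray(p,uv); return o+d*(z-o[2])/d[2]
E
python3 - <<'E'
from h import *
ims=[]
for n in ["scene","side"]:
    p=env.read_camera(n); ims.append(p["color"]); print(n,p.keys(),np.round(p["pose"],2).tolist())
    for nm in ["reader","boom","tab_grip","pointer_tip","button_top","clip_nose","base_box","dropper_a","tissue_roll"]:
        for r in env.place_of(nm,p)[:4]:
            w=world(p,r["at"]); print(nm,round(r["score"],2),w.round(0),pix(p,w).round(0))
cv2.imwrite("pics/a.png",cv2.resize(ims[0],(800,600)));cv2.imwrite("pics/b.png",cv2.resize(ims[1],(800,600)))
E
```

```text
scene dict_keys(['color', 'camera_matrix', 'pose', 'shot']) [[0.6, -0.68, 0.41, 1142.93], [0.8, 0.51, -0.33, -598.25], [0.01, 0.52, 0.85, 1302.77], [0.0, 0.0, 0.0, 1.0]]
reader 0.58 [549. -52.  -1.] [276. 193.]
boom 0.69 [628.  88.  20.] [327. 184.]
boom 0.61 [555.  89. 151.] [317. 144.]
tab_grip 0.65 [551.  85. 200.] [317. 133.]
pointer_tip 0.57 [628.  89.  19.] [327. 184.]
pointer_tip 0.41 [ 426. -312.   -1.] [186. 208.]
button_top 0.43 [555. 203. 190.] [347. 118.]
clip_nose 0.34 [640. -53.  13.] [295. 210.]
base_box 0.61 [553. -48.   6.] [278. 192.]
dropper_a 0.58 [ 487. -452.   -2.] [158. 247.]
dropper_a 0.43 [394. -93.  -1.] [238. 167.]
tissue_roll 0.84 [ 618. -479.    3.] [174. 285.]
side dict_keys(['color', 'camera_matrix', 'pose', 'shot']) [[1.0, 0.03, -0.03, 514.75], [-0.05, 0.58, -0.82, -1079.74], [-0.01, 0.82, 0.58, 787.05], [0.0, 0.0, 0.0, 1.0]]
reader 0.76 [557. -45.   3.] [255. 204.]
boom 0.81 [557.  95. 152.] [253. 143.]
tab_grip 0.87 [554.  94. 198.] [252. 131.]
pointer_tip 0.63 [634.  89.  18.] [275. 177.]
pointer_tip 0.19 [647. -53.  14.] [282. 202.]
button_top 0.58 [560. 199. 191.] [252. 119.]
clip_nose 0.36 [648. -49.  14.] [282. 201.]
base_box 0.81 [561. -50.   6.] [256. 204.]
dropper_a 0.6 [399. -86.   3.] [206. 214.]
dropper_a 0.6 [ 490. -447.    0.] [235. 305.]
tissue_roll 0.77 [ 615. -475.    0.] [287. 312.]
```

View pics/a.png

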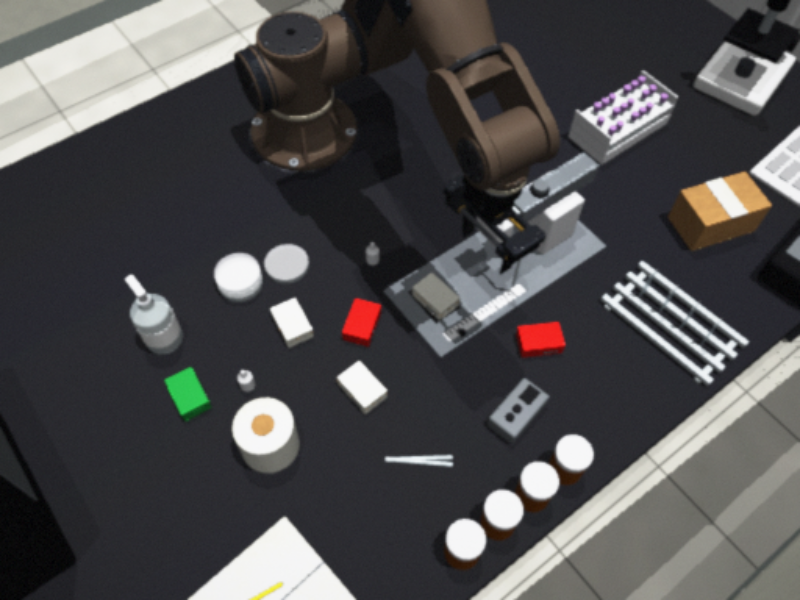

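View pics/b.png

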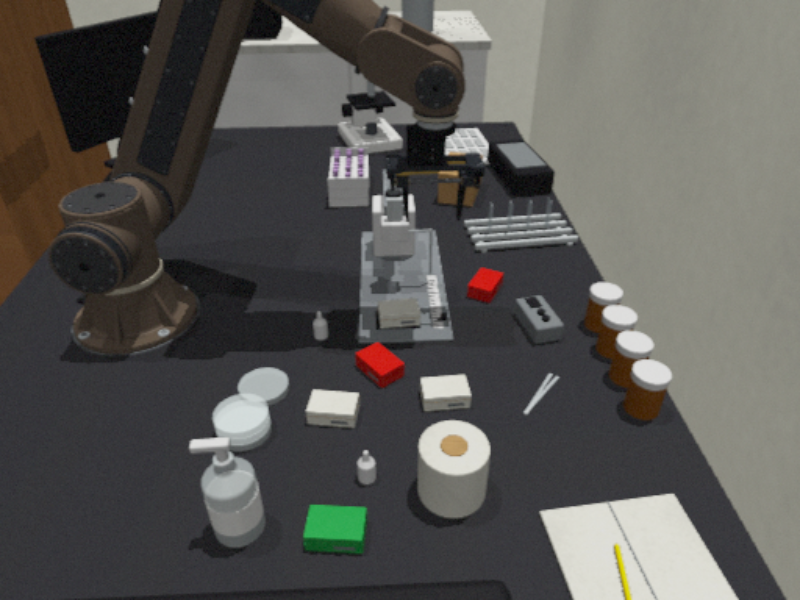

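```bash
python3 - <<'E'
from h import *
for n in ["scene","side"]:
    p=env.read_camera(n); print(p["camera_matrix"])
    for nm in ["spare_near","spare_far","base_box"]:
        for r in env.place_of(nm,p)[:6]:
            w=world(p,r["at"]); print(nm,round(r["score"],2),w.round(0),pix(p,w).round(0))
p=env.read_camera("wrist"); print(np.round(p["pose"],2).tolist()); print(env.state()["tcp_rot"],env.state()["t"])
E
```

```text
[[481.10141142   0.         258.04155833]
 [  0.         481.10141142 192.77616077]
 [  0.           0.           1.        ]]
spare_near 0.89 [ 443. -545.    6.] [122. 252.]
spare_near 0.88 [752.  52.  -3.] [344. 220.]
spare_near 0.76 [ 511. -201.    1.] [232. 208.]
spare_near 0.74 [ 627. -286.    1.] [231. 250.]
spare_far 0.81 [ 425. -314.    1.] [186. 208.]
base_box 0.64 [556. -52.  12.] [278. 192.]
base_box 0.4 [549.  86. 200.] [317. 132.]
[[395.80126387   0.         255.03660377]
 [  0.         395.80126387 191.71192647]
 [  0.           0.           1.        ]]
spare_near 0.9 [ 512. -201.   -3.] [242. 238.]
spare_near 0.83 [ 446. -546.    3.] [215. 341.]
spare_near 0.61 [761.  57.   5.] [312. 184.]
spare_near 0.56 [ 626. -286.   -0.] [283. 256.]
spare_near 0.3 [ 491. -447.   -2.] [235. 305.]
spare_far 0.73 [ 430. -313.    3.] [213. 265.]
base_box 0.71 [560. -50.   5.] [256. 205.]
base_box 0.49 [ 629. -285.   -2.] [284. 257.]
[[1.0, -0.0, -0.0, 625.49], [0.0, 0.96, 0.28, 79.55], [0.0, -0.28, 0.96, 384.22], [0.0, 0.0, 0.0, 1.0]]
[3.14145909e+00 3.26580590e-05 1.57075711e+00] 1.45
```

The white spares are at scene pixels (291,322) and (362,387) in the 800-px picture, and the base box is at (437,295). The red boxes (361,321) and (541,339) and the green one (187,392) are look-alikes to leave alone. I'll move the wrist camera over the spares to confirm.

>>> drive_tool([
  [[-0.216, -0.078, 0, 0, 0, 0, 1], [-0.216, -0.078, 0, 0, 0, 0, 1], [-0.216, -0.078, 0, 0, 0, 0, 1], [-0.216, -0.078, 0, 0, 0, 0, 1], [-0.216, -0.078, 0, 0, 0, 0, 1]],
])

```text
t: 2.08
eef_pos: [526.8, -271.7, 233.8]
tcp_rot: [3.141, 0.0, 1.571]
ft_force: [0.8, 0.2, -0.4]
opening: 1.0
grip_force: 0.0
```

>>> drive_tool([
  [[0, 0, 0, 0, 0, 0, 1], [0, 0, 0, 0, 0, 0, 1]],
])

```text
t: 2.33
eef_pos: [527.5, -269.8, 233.6]
tcp_rot: [3.142, -0.0, 1.57]
ft_force: [0.2, -0.4, 0.3]
opening: 0.998
grip_force: 0.0
```

```bash
cat >> h.py <<'E'
def whites(p,zs=32):
    """bright, unsaturated blobs: rect on plane zs"""
    im=p["color"]; hsv=cv2.cvtColor(im,cv2.COLOR_BGR2HSV)
    out=[]
    for thr in (185,):
        m=((hsv[...,2]>thr)&(hsv[...,1]<60)).astype(np.uint8); m=cv2.morphologyEx(m,cv2.MORPH_OPEN,np.ones((3,3)))
        cs,_=cv2.findContours(m,cv2.RETR_EXTERNAL,cv2.CHAIN_APPROX_NONE)
        for c in cs:
            if cv2.contourArea(c)<300: continue
            w=np.array([onz(p,q[0],zs)[:2] for q in c],np.float32)
            r=cv2.minAreaRect(w); out.append(([round(v,1) for v in r[0]],[round(v,1) for v in r[1]],round(r[2],1),c.mean((0,1)).round(0).tolist()))
    return out
E
python3 - <<'E'
from h import *
p=env.read_camera("wrist"); print(p["camera_matrix"],env.state()["eef_pos"])
for r in whites(p): print(r)
for nm in ["spare_near","spare_far"]:
    for r in env.place_of(nm,p)[:6]:
        w=world(p,r["at"]); print(nm,round(r["score"],2),w.round(0),pix(p,w).round(0))
cv2.imwrite("pics/c.png",cv2.resize(p["color"],(800,600)))
E
```

```text
[[270.63989342   0.         257.9759018 ]
 [  0.         270.63989342 191.61318911]
 [  0.           0.           1.        ]] [ 527.76381599 -269.22797051  233.64893443]
([638.5, -492.6], [85.2, 20.7], 0.0, [328.0, 315.0])
([279.7, -332.0], [106.5, 77.8], 0.0, [81.0, 220.0])
([431.6, -310.0], [51.1, 78.7], 80.8, [186.0, 203.0])
([627.8, -280.6], [81.8, 54.8], 3.6, [332.0, 182.0])
([780.8, -273.7], [111.1, 17.4], 51.8, [453.0, 171.0])
([312.2, -237.7], [84.3, 82.7], 0.0, [91.0, 149.0])
([601.5, -96.0], [99.8, 52.8], 0.0, [327.0, 30.0])
spare_near 0.96 [ 445. -546.    2.] [209. 327.]
spare_near 0.57 [ 628. -280.   -6.] [326. 175.]
spare_near 0.56 [ 513. -196.   -2.] [247. 116.]
spare_far 0.85 [ 430. -314.   -2.] [192. 198.]
```

View pics/c.png

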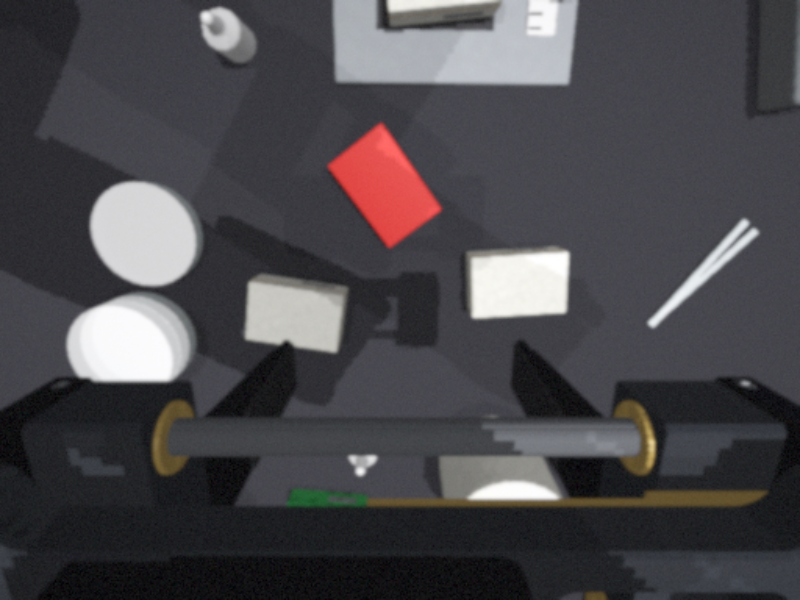

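>>> drive_tool([
  [[0, 0, 0, 0, 0, 0.055, 1], [0, 0, 0, 0, 0, 0.055, 1], [0, 0, 0, 0, 0, 0.055, 1], [0, 0, 0, 0, 0, 0.055, 1], [0, 0, 0, 0, 0, 0.055, 1]],
])

```text
t: 3.1
eef_pos: [528.0, -268.8, 233.7]
tcp_rot: [3.142, -0.0, 0.703]
ft_force: [-0.2, -0.1, 0.0]
opening: 0.999
grip_force: 0.0
```

>>> drive_tool([
  [[0, 0, 0, 0, 0, 0.055, 1], [0, 0, 0, 0, 0, 0.055, 1], [0, 0, 0, 0, 0, 0.055, 1], [0, 0, 0, 0, 0, 0.055, 1], [0, 0, 0, 0, 0, 0.005, 1]],
])

```text
t: 3.72
eef_pos: [527.9, -269.0, 233.7]
tcp_rot: [-3.142, -0.0, 0.002]
ft_force: [1.3, -0.3, -0.3]
opening: 0.996
grip_force: 0.0
```

```bash
python3 - <<'E'
from h import *
p=env.read_camera("wrist"); s=env.state(); print(s["eef_pos"],s["tcp_rot"],s["joints"])
for r in whites(p): print(r)
for nm in ["spare_near","spare_far","base_box","clip_nose","button_top"]:
    for r in env.place_of(nm,p)[:5]:
        w=world(p,r["at"]); print(nm,round(r["score"],2),w.round(0),pix(p,w).round(0))
np.savez("d.npz",**{k:np.array(v) for k,v in p.items()})
cv2.imwrite("pics/d.png",cv2.resize(p["color"],(800,600)))
E
```

```text
[ 527.87029121 -269.18417819  233.72261712] [ 3.14157409e+00 -1.56706020e-04  3.19477441e-03] [-5.83047668e-01  4.44503538e-01  1.64113594e+00  8.18501758e-05
  1.05581237e+00  9.84513577e-01]
([307.3, -343.2], [18.8, 67.7], 0.2, [304.0, 314.0])
([404.8, -304.8], [56.4, 20.9], 56.9, [282.0, 256.0])
([555.2, -44.5], [81.8, 53.8], 5.0, [85.0, 152.0])
([634.4, -46.7], [36.1, 19.4], 87.8, [75.0, 90.0])
([635.0, -4.0], [19.4, 43.6], 0.2, [41.0, 90.0])
([628.1, -281.2], [79.8, 51.8], 3.6, [268.0, 94.0])
([619.0, -522.6], [123.7, 116.2], 14.9, [466.0, 100.0])
spare_near 0.96 [ 627. -279.   -6.] [265.  98.]
spare_near 0.66 [ 514. -195.   -0.] [207. 179.]
spare_near 0.66 [ 445. -548.    2.] [440. 224.]
spare_far 0.65 [ 433. -309.   -1.] [284. 230.]
base_box 0.57 [561. -47.   4.] [ 99. 147.]
clip_nose 0.65 [644. -56.  15.] [91. 82.]
button_top 0.74 [ 491. -449.    1.] [379. 195.]
```

View pics/d.png

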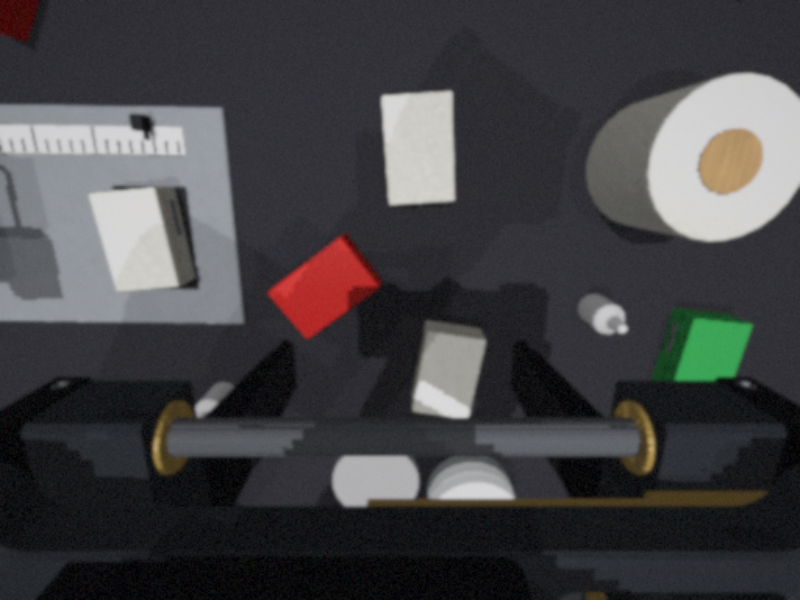

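Picture d confirms that spare B (white, px (420,147)) and spare A (white, px (450,370)) are the two loose white boxes. The red (325,287) and green (700,350) boxes are look-alikes. The base box is at (140,240) and the clip at (141,123). I'll grasp B first.

>>> drive_tool([
  [[0.2, 0.0245, 0, 0, 0, 0, 1], [0.2, 0.0245, 0, 0, 0, 0, 1], [0, 0, 0.2, 0, 0, -0.02, 1], [0, 0, 0.2, 0, 0, 0, 1], [0, 0, 0.2, 0, 0, 0, 1]],
])

```text
t: 4.65
eef_pos: [627.5, -282.1, 82.1]
tcp_rot: [3.141, -0.0, 0.064]
ft_force: [1.2, -0.3, 0.0]
opening: 1.0
grip_force: 0.0
```

>>> drive_tool([
  [[0, 0, 0.12, 0, 0, 0, 1], [0, 0, 0.118, 0, 0, 0, 1], [0, 0, 0, 0, 0, 0, 1]],
])

```text
t: 5.03
eef_pos: [626.9, -281.9, 22.3]
tcp_rot: [-3.14, 0.002, 0.064]
ft_force: [-0.4, 1.0, 0.0]
opening: 0.997
grip_force: 0.0
```

>>> drive_tool([
  [[0, 0, 0, 0, 0, 0, 0.3], [0, 0, 0, 0, 0, 0, 0.3], [0, 0, 0, 0, 0, 0, 0.3], [0, 0, 0, 0, 0, 0, 0.3], [0, 0, 0, 0, 0, 0, 0.3]],
])

```text
t: 5.65
eef_pos: [627.6, -282.1, 24.5]
tcp_rot: [-3.142, -0.0, 0.063]
ft_force: [-0.0, 0.8, 3.8]
opening: 0.568
grip_force: 30.0
```

>>> drive_tool([
  [[0, 0, -0.2, 0, 0, 0, 0.3], [0, 0, -0.21, 0, 0, 0, 0.3], [0, 0, -0.21, 0, 0, 0, 0.3], [0, 0, -0.22, 0, 0, 0, 0.3], [0, 0, 0, 0, 0, 0, 0.3]],
])

```text
t: 6.28
eef_pos: [628.6, -282.8, 238.7]
tcp_rot: [3.137, -0.006, 0.063]
ft_force: [0.1, 0.6, -3.3]
opening: 0.563
grip_force: 30.0
```

>>> drive_tool([
  [[-0.11, -0.193, 0, 0, 0, 0, 0.3], [-0.11, -0.193, 0, 0, 0, 0, 0.3], [-0.11, -0.193, 0, 0, 0, 0, 0.3], [-0.11, -0.193, 0, 0, 0, 0, 0.3], [-0.11, -0.193, 0, 0, 0, 0, 0.3]],
])

```text
t: 6.9
eef_pos: [473.3, -48.6, 232.8]
tcp_rot: [-3.141, 0.002, 0.063]
ft_force: [0.5, 0.2, -2.8]
opening: 0.566
grip_force: 30.0
```

>>> drive_tool([
  [[0, 0, 0, 0, 0, 0, 0.3], [0, 0, 0, 0, 0, 0, 0.3]],
])

```text
t: 7.15
eef_pos: [475.2, -50.1, 233.6]
tcp_rot: [-3.142, 0.0, 0.063]
ft_force: [0.5, -0.2, -2.8]
opening: 0.564
grip_force: 30.0
```

```bash
python3 - <<'E'
from h import *
p=env.read_camera("wrist"); s=env.state(); print(s["eef_pos"],s["tcp_rot"],s["opening"])
for z in (38,42):
  for r in whites(p,z): print(z,r)
for nm in ["spare_near","base_box","clip_nose","button_top","pointer_tip","tab_grip","reader"]:
    for r in env.place_of(nm,p)[:5]:
        w=world(p,r["at"]); print(nm,round(r["score"],2),w.round(0),pix(p,w).round(0))
np.savez("e.npz",**{k:np.array(v) for k,v in p.items()})
cv2.imwrite("pics/e.png",cv2.resize(p["color"],(800,600)))
E
```

```text
[475.45774684 -50.5256939  233.58950495] [-3.14154395e+00  4.63919202e-04  6.25908829e-02] 0.5677236183021429
38 ([287.5, -331.2], [54.7, 22.3], 4.1, [435.0, 306.0])
38 ([434.1, -305.1], [52.5, 79.4], 81.1, [442.0, 216.0])
38 ([432.9, -53.3], [54.5, 126.5], 3.7, [259.0, 204.0])
38 ([556.2, -47.2], [80.9, 52.7], 5.1, [260.0, 110.0])
38 ([554.2, 234.5], [23.0, 65.3], 88.0, [27.0, 97.0])
38 ([554.5, 168.8], [65.3, 91.6], 89.5, [87.0, 101.0])
38 ([629.5, -70.1], [22.7, 20.3], 87.2, [284.0, 47.0])
38 ([630.1, 10.4], [136.1, 21.3], 89.5, [215.0, 41.0])
42 ([290.6, -327.9], [54.1, 22.0], 4.1, [435.0, 306.0])
42 ([435.5, -302.1], [51.9, 78.5], 81.1, [442.0, 216.0])
42 ([434.3, -53.2], [53.9, 125.0], 3.7, [259.0, 204.0])
42 ([556.2, -47.2], [80.0, 52.1], 5.1, [260.0, 110.0])
42 ([554.2, 231.2], [22.7, 64.5], 88.0, [27.0, 97.0])
42 ([554.5, 166.3], [64.5, 90.5], 89.5, [87.0, 101.0])
42 ([628.7, -69.8], [22.5, 20.0], 87.2, [284.0, 47.0])
42 ([629.2, 9.8], [134.5, 21.0], 89.5, [215.0, 41.0])
spare_near 0.74 [473. -47. 201.] [253. 229.]
spare_near 0.73 [ 514. -193.   -1.] [360. 150.]
base_box 0.76 [561. -45.   6.] [258. 108.]
clip_nose 0.45 [643. -57.  14.] [272.  38.]
pointer_tip 0.58 [634.  92.  22.] [148.  36.]
tab_grip 0.82 [556.  89. 198.] [52. 97.]
```

View pics/e.png

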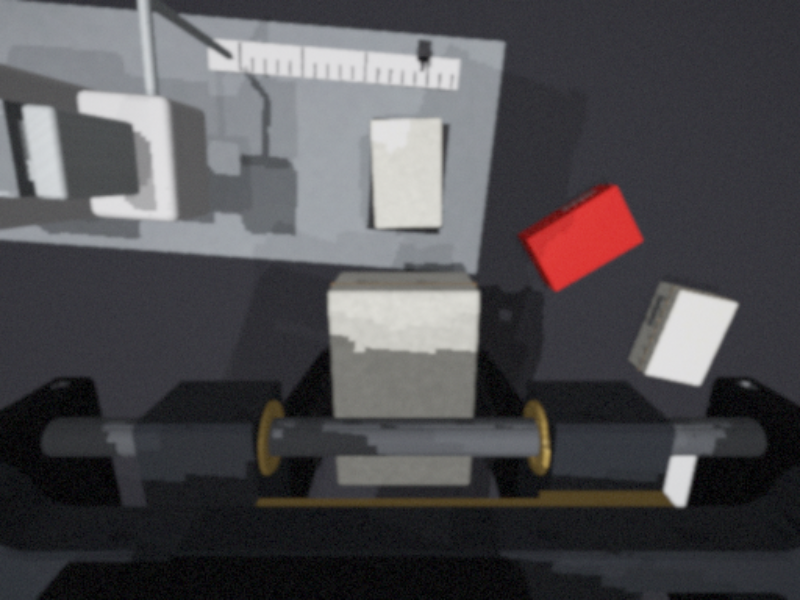

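Picture e shows the base box at (406,173), B held at (404,350), the clip at (424,52) and spare A at (690,335). B goes onto the base next.

>>> drive_tool([
  [[0.16, 0.0047, 0, 0, 0, 0, 0.3], [0.161, 0.0047, 0, 0, 0, 0, 0.3], [0, 0, 0.218, 0, 0, -0.0083, 0.3], [0, 0, 0.218, 0, 0, 0, 0.3], [0, 0, 0.218, 0, 0, 0, 0.3]],
])

```text
t: 8.18
eef_pos: [555.5, -47.5, 69.1]
tcp_rot: [3.141, -0.001, 0.089]
ft_force: [0.9, 1.0, -2.2]
opening: 0.567
grip_force: 30.0
```

>>> drive_tool([
  [[0, 0, 0, 0, 0, 0, 0.3], [0, 0, 0, 0, 0, 0, 0.3]],
])

```text
t: 8.43
eef_pos: [556.3, -47.6, 72.2]
tcp_rot: [3.141, -0.002, 0.089]
ft_force: [-0.2, 0.8, -2.1]
opening: 0.567
grip_force: 30.0
```

>>> drive_tool([
  [[0, 0, 0.014, 0, 0, 0, 0.3], [0, 0, 0.01, 0, 0, 0, 0.3], [0, 0, 0, 0, 0, 0, 0.3]],
])

```text
t: 8.8
eef_pos: [555.5, -47.4, 65.2]
tcp_rot: [3.141, -0.001, 0.089]
ft_force: [0.1, -0.0, -2.4]
opening: 0.567
grip_force: 30.0
```

>>> drive_tool([
  [[0, 0, 0.007, 0, 0, 0, 0.3], [0, 0, 0, 0, 0, 0, 0.3]],
])

```text
t: 9.05
eef_pos: [555.4, -47.4, 62.9]
tcp_rot: [-3.142, 0.0, 0.089]
ft_force: [-0.1, -0.7, -2.6]
opening: 0.564
grip_force: 30.0
```

>>> drive_tool([
  [[0, 0, 0.005, 0, 0, 0, 0.3], [0, 0, 0, 0, 0, 0, 0.3]],
])

```text
t: 9.3
eef_pos: [555.5, -47.4, 62.4]
tcp_rot: [3.141, -0.001, 0.089]
ft_force: [-3.7, 0.4, 7.9]
opening: 0.567
grip_force: 30.0
```

>>> drive_tool([
  [[0, 0, 0, 0, 0, 0, 1], [0, 0, 0, 0, 0, 0, 1], [0, 0, 0, 0, 0, 0, 1], [0, 0, 0, 0, 0, 0, 1]],
])

```text
t: 9.8
eef_pos: [555.4, -47.4, 61.6]
tcp_rot: [-3.142, -0.0, 0.089]
ft_force: [-1.2, 0.0, -0.1]
opening: 0.931
grip_force: 0.0
```

>>> drive_tool([
  [[0, 0, -0.12, 0, 0, 0, 1], [0, 0, -0.19, 0, 0, 0, 1], [0, 0, -0.19, 0, 0, 0, 1], [0, 0, -0.19, 0, 0, 0, 1], [0, 0, 0, 0, 0, 0, 1]],
])

```text
t: 10.42
eef_pos: [556.5, -47.6, 237.5]
tcp_rot: [3.14, -0.006, 0.089]
ft_force: [0.6, 0.0, 0.7]
opening: 1.001
grip_force: 0.0
```

>>> drive_tool([
  [[-0.117, 0.2, 0, 0, 0, 0, 1], [-0.117, 0.2, 0, 0, 0, 0, 1], [-0.117, 0.2, 0, 0, 0, 0, 1], [-0.117, 0.2, 0, 0, 0, 0, 1], [-0.117, 0.2, 0, 0, 0, 0, 1]],
])

```text
t: 11.05
eef_pos: [430.6, -310.7, 233.1]
tcp_rot: [-3.141, 0.001, 0.089]
ft_force: [0.4, -0.2, 0.7]
opening: 1.002
grip_force: 0.0
```

>>> drive_tool([
  [[0, 0, 0, 0, 0, 0.039, 1], [0, 0, 0, 0, 0, 0.039, 1], [0, 0, 0, 0, 0, 0, 1]],
])

```text
t: 11.42
eef_pos: [431.5, -309.3, 233.1]
tcp_rot: [-3.141, 0.001, -0.156]
ft_force: [0.7, 0.8, 0.0]
opening: 1.001
grip_force: 0.0
```

```bash
python3 - <<'E'
from h import *
s=env.state(); print(s["t"],s["eef_pos"],s["tcp_rot"],s["opening"])
p=env.read_camera("wrist")
for r in whites(p,70): print(r)
p=env.read_camera("side")
for r in whites(p,32): print(r)
E
```

```text
11.425 [ 431.54257216 -309.32404872  233.12221127] [-3.14068663e+00  1.22620541e-03 -1.55703972e-01] 1.0006116424674676
([330.1, -342.2], [77.6, 40.5], 81.2, [294.0, 256.0])
([347.2, -254.7], [74.5, 44.6], 81.2, [227.0, 254.0])
([452.9, -313.9], [47.2, 46.3], 81.1, [260.0, 162.0])
([491.2, -436.0], [22.2, 23.0], 86.8, [362.0, 114.0])
([528.0, -68.0], [76.2, 131.0], 66.0, [23.0, 134.0])
([581.0, -108.9], [94.5, 91.6], 4.6, [54.0, 58.0])
([583.5, -486.5], [85.1, 20.2], 81.1, [409.0, 8.0])
([844.2, -614.4], [201.8, 160.3], 5.7, [405.0, 355.0])
([629.6, -419.6], [108.8, 108.7], 87.0, [290.0, 286.0])
([282.8, -331.5], [94.5, 80.4], 49.4, [154.0, 264.0])
([218.1, 2673.4], [418.0, 796.4], 2.3, [202.0, 18.0])
([876.4, 2665.4], [771.9, 545.9], 88.4, [275.0, 19.0])
```

Now I'll descend on A: z 233 to 24, 209 mm in all.

>>> drive_tool([
  [[0, 0, 0.2, 0, 0, 0, 1], [0, 0, 0.2, 0, 0, 0, 1], [0, 0, 0.2, 0, 0, 0, 1], [0, 0, 0.12, 0, 0, 0, 1], [0, 0, 0.116, 0, 0, 0, 1]],
])

```text
t: 12.15
eef_pos: [431.9, -309.0, 23.7]
tcp_rot: [-3.141, 0.001, -0.153]
ft_force: [0.9, -0.3, 0.9]
opening: 0.998
grip_force: 0.0
```

>>> drive_tool([
  [[0, 0, 0, 0, 0, 0, 1], [0, 0, 0, 0, 0, 0, 0.3], [0, 0, 0, 0, 0, 0, 0.3], [0, 0, 0, 0, 0, 0, 0.3], [0, 0, 0, 0, 0, 0, 0.3]],
])

```text
t: 12.78
eef_pos: [432.1, -309.5, 25.6]
tcp_rot: [3.141, -0.001, -0.156]
ft_force: [0.7, -1.2, 0.6]
opening: 0.636
grip_force: 0.0
```

>>> drive_tool([
  [[0, 0, 0, 0, 0, 0, 0.3], [0, 0, 0, 0, 0, 0, 0.3]],
])

```text
t: 13.02
eef_pos: [432.1, -309.6, 25.4]
tcp_rot: [3.141, -0.001, -0.156]
ft_force: [-0.1, -0.7, 5.3]
opening: 0.569
grip_force: 30.0
```

>>> drive_tool([
  [[0, 0, -0.2, 0, 0, 0, 0.3], [0, 0, -0.21, 0, 0, 0, 0.3], [0, 0, -0.21, 0, 0, 0, 0.3], [0, 0, -0.214, 0, 0, -0.039, 0.3], [0, 0, 0, 0, 0, -0.039, 0.3]],
])

```text
t: 13.65
eef_pos: [432.7, -310.0, 237.3]
tcp_rot: [3.137, -0.004, 0.093]
ft_force: [0.0, -0.1, -3.2]
opening: 0.568
grip_force: 30.0
```

>>> drive_tool([
  [[0.0527, -0.204, 0, 0, 0, 0, 0.3], [0.0527, -0.204, 0, 0, 0, 0, 0.3], [0.0527, -0.204, 0, 0, 0, 0, 0.3], [0.0527, -0.204, 0, 0, 0, 0, 0.3], [0.0527, -0.204, 0, 0, 0, 0, 0.3]],
])

```text
t: 14.28
eef_pos: [474.6, -47.8, 233.4]
tcp_rot: [-3.141, 0.001, 0.089]
ft_force: [1.5, -0.2, -2.3]
opening: 0.568
grip_force: 30.0
```

>>> drive_tool([
  [[0, 0, 0, 0, 0, 0, 0.3], [0, 0, 0, 0, 0, 0, 0.3]],
])

```text
t: 14.52
eef_pos: [474.7, -49.6, 233.4]
tcp_rot: [-3.142, 0.001, 0.09]
ft_force: [-0.4, -0.5, -1.9]
opening: 0.564
grip_force: 30.0
```

```bash
python3 - <<'E'
from h import *
p=env.read_camera("wrist"); s=env.state(); print(s["t"],s["eef_pos"],s["tcp_rot"],s["opening"])
for r in whites(p,70): print(r)
np.savez("f.npz",**{k:np.array(v) for k,v in p.items()})
cv2.imwrite("pics/f.png",cv2.resize(p["color"],(800,600)))
E
```

```text
14.575 [474.7335323  -50.11512181 233.4341208 ] [-3.14158267e+00  4.08506056e-04  8.85317302e-02] 0.567354382402355
([317.8, -308.2], [48.0, 20.5], 5.5, [435.0, 306.0])
([443.9, -52.8], [46.8, 114.1], 5.2, [259.0, 205.0])
([556.3, -47.3], [79.8, 53.1], 5.2, [262.0, 109.0])
([554.9, 207.3], [22.2, 59.4], 89.1, [30.0, 89.0])
([554.9, 147.9], [59.7, 83.1], 89.1, [90.0, 96.0])
([622.9, -5.4], [144.9, 19.5], 89.4, [223.0, 40.0])
```

View pics/f.png

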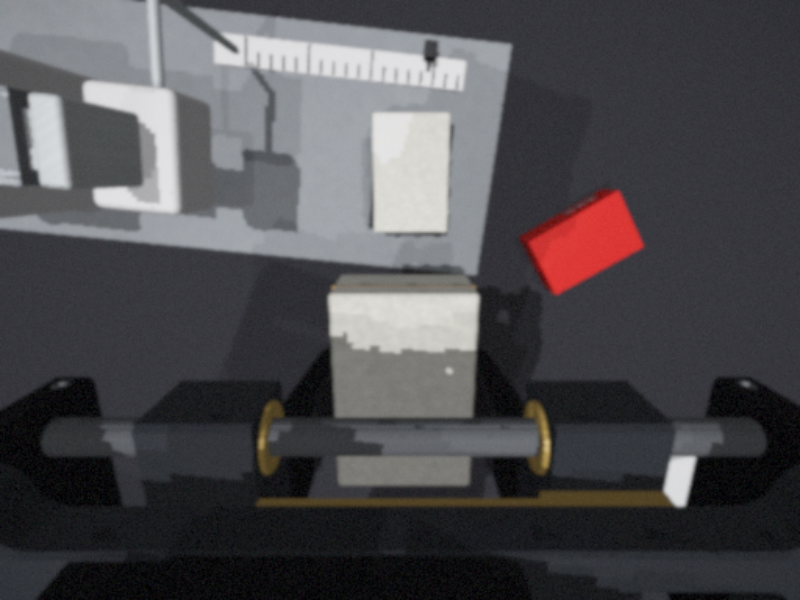

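Picture f shows B square on the base at (410,172), world (556.3, -47.3) at 5.2°, with A held at (404,350) just as B was. A goes on top next.

>>> drive_tool([
  [[0.1616, 0.0091, 0, 0, 0, 0, 0.3], [0.1616, 0.0091, 0, 0, 0, 0, 0.3], [0, 0, 0.177, 0, 0, 0, 0.3], [0, 0, 0.177, 0, 0, 0, 0.3], [0, 0, 0.177, 0, 0, 0, 0.3]],
])

```text
t: 15.2
eef_pos: [555.6, -48.5, 99.4]
tcp_rot: [3.141, -0.0, 0.087]
ft_force: [0.6, -0.6, -2.8]
opening: 0.569
grip_force: 30.0
```

>>> drive_tool([
  [[0, 0, 0, 0, 0, 0, 0.3], [0, 0, 0.012, 0, 0, 0, 0.3], [0, 0, 0, 0, 0, 0, 0.3]],
])

```text
t: 15.58
eef_pos: [556.2, -47.3, 99.3]
tcp_rot: [3.141, -0.002, 0.088]
ft_force: [0.0, -0.2, -2.6]
opening: 0.567
grip_force: 30.0
```

>>> drive_tool([
  [[0, 0, 0.007, 0, 0, 0, 0.3], [0, 0, 0, 0, 0, 0, 0.3]],
])

```text
t: 15.82
eef_pos: [555.8, -46.9, 96.6]
tcp_rot: [3.141, -0.001, 0.089]
ft_force: [0.6, -0.4, -1.2]
opening: 0.564
grip_force: 30.0
```

>>> drive_tool([
  [[0, 0, 0.006, 0, 0, 0, 0.3], [0, 0, 0, 0, 0, 0, 0.3]],
])

```text
t: 16.08
eef_pos: [555.9, -46.9, 94.8]
tcp_rot: [3.142, -0.0, 0.089]
ft_force: [0.5, 0.4, -0.1]
opening: 0.566
grip_force: 30.0
```

>>> drive_tool([
  [[0, 0, 0.002, 0, 0, 0, 0.3], [0, 0, 0, 0, 0, 0, 0.3]],
])

```text
t: 16.32
eef_pos: [555.9, -46.9, 94.7]
tcp_rot: [3.141, -0.001, 0.089]
ft_force: [-0.7, 1.4, 6.6]
opening: 0.566
grip_force: 30.0
```

>>> drive_tool([
  [[0, 0, 0, 0, 0, 0, 1], [0, 0, 0, 0, 0, 0, 1], [0, 0, 0, 0, 0, 0, 1], [0, 0, 0, 0, 0, 0, 1], [0, 0, 0, 0, 0, 0, 1]],
])

```text
t: 16.95
eef_pos: [555.8, -46.9, 94.1]
tcp_rot: [-3.142, -0.0, 0.089]
ft_force: [-1.0, 0.1, -0.4]
opening: 0.984
grip_force: 0.0
```

>>> drive_tool([
  [[0, 0, -0.12, 0, 0, 0, 1], [0, 0, -0.16, 0, 0, 0, 1], [0, 0, -0.16, 0, 0, 0, 1], [0, 0, -0.16, 0, 0, 0, 1], [0, 0, -0.16, 0, 0, 0, 1]],
])

```text
t: 17.58
eef_pos: [555.5, -46.9, 285.5]
tcp_rot: [3.142, -0.0, 0.089]
ft_force: [0.5, -0.4, -0.1]
opening: 1.001
grip_force: 0.0
```

>>> drive_tool([
  [[-0.16, 0, 0, 0, 0, 0, 1], [-0.16, 0, 0, 0, 0, 0, 1], [0, 0, 0, 0, 0, 0.029, 1], [0, 0, 0, 0, 0, 0, 1]],
])

```text
t: 18.08
eef_pos: [476.0, -54.1, 284.5]
tcp_rot: [3.141, -0.001, -0.002]
ft_force: [0.4, 0.3, -0.9]
opening: 0.998
grip_force: 0.0
```

```bash
python3 - <<'E'
from h import *
p=env.read_camera("wrist"); s=env.state(); print(s["t"],s["eef_pos"],s["tcp_rot"],s["opening"])
for r in whites(p,102): print(r)
for nm in ["base_box","spare_near","clip_nose","button_top","pointer_tip","tab_grip","reader"]:
    for r in env.place_of(nm,p)[:3]:
        w=world(p,r["at"]); print(nm,round(r["score"],2),w.round(0),pix(p,w).round(0))
np.savez("g.npz",**{k:np.array(v) for k,v in p.items()})
cv2.imwrite("pics/g.png",cv2.resize(p["color"],(800,600)))
q=env.read_camera("side")
cv2.imwrite("pics/gs.png",cv2.resize(q["color"][90:240,180:380],(800,600),interpolation=cv2.INTER_CUBIC))
for nm in ["button_top","clip_nose"]:
    for r in env.place_of(nm,q)[:3]:
        w=world(q,r["at"]); print(nm,round(r["score"],2),w.round(0),pix(q,w).round(0))
E
```

```text
18.125 [476.20627609 -54.05779639 284.27306262] [ 3.14148999e+00 -4.26933936e-04 -4.11243696e-04] 0.9972494520106806
([519.8, 241.1], [37.2, 39.9], 76.7, [16.0, 143.0])
([554.5, 171.2], [28.1, 48.9], 89.8, [68.0, 114.0])
([552.7, -42.1], [87.8, 65.1], 4.0, [249.0, 114.0])
([594.4, 231.1], [16.7, 29.7], 75.0, [6.0, 78.0])
([619.0, 0.2], [157.3, 20.0], 89.1, [207.0, 54.0])
([581.3, 123.7], [52.2, 124.6], 89.4, [111.0, 96.0])
base_box 0.75 [644. -56.  14.] [259.  47.]
spare_near 0.74 [ 512. -195.   -3.] [346. 141.]
clip_nose 0.53 [642. -59.  13.] [261.  49.]
pointer_tip 0.72 [633.  92.  22.] [152.  55.]
pointer_tip 0.18 [ 492. -450.    1.] [504. 153.]
tab_grip 0.64 [556.  92. 200.] [ 82. 113.]
tab_grip 0.42 [559.  92. 153.] [111. 110.]
button_top 0.48 [561. 203. 191.] [252. 119.]
clip_nose 0.59 [647. -53.  12.] [282. 203.]
```

View pics/g.png

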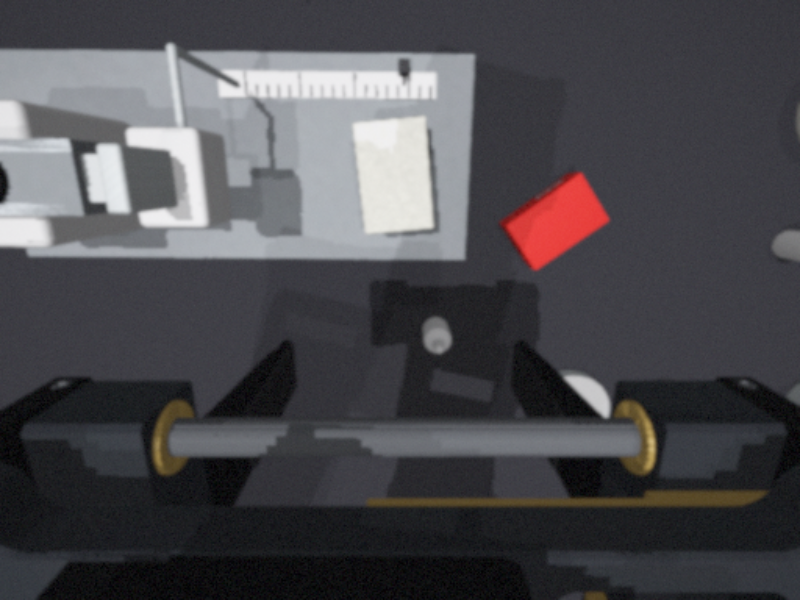

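View pics/gs.png

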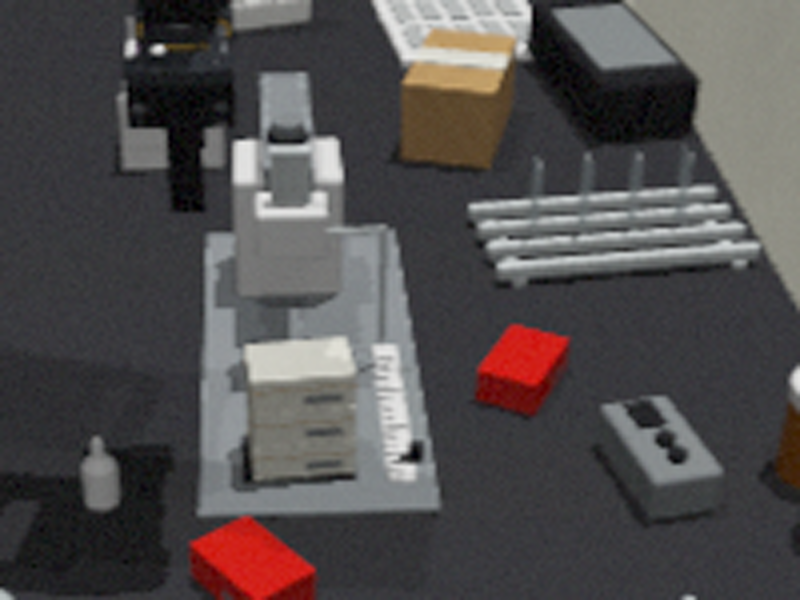

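Pictures g and gs show a square three-box column (top face centre near (395,175)), the clip at (404,67) and the boom still in. The button is next, with the fingers shut.

>>> drive_tool([
  [[0.064, -0.205, 0, 0, 0, 0, 0], [0.064, -0.205, 0, 0, 0, 0, 0], [0.064, -0.205, 0, 0, 0, 0, 0], [0.064, -0.205, 0, 0, 0, 0, 0], [0.064, -0.205, 0, 0, 0, 0, 0]],
])

```text
t: 19.25
eef_pos: [557.0, 203.9, 284.1]
tcp_rot: [3.142, -0.0, -0.002]
ft_force: [1.0, -0.6, -0.1]
opening: 0.534
grip_force: 0.0
```

>>> drive_tool([
  [[0, 0, 0, 0, 0, 0, 0], [0, 0, 0, 0, 0, 0, 0], [0, 0, 0.13, 0, 0, 0, 0], [0, 0, 0.13, 0, 0, 0, 0], [0, 0, 0, 0, 0, 0, 0]],
])

```text
t: 19.88
eef_pos: [555.8, 200.7, 217.8]
tcp_rot: [3.141, 0.004, -0.004]
ft_force: [0.4, 0.5, 0.4]
opening: 0.025
grip_force: 0.0
```

```bash
python3 - <<'E'
from h import *
s=env.state(); print(s["t"],s["eef_pos"],s["tcp_rot"],s["opening"],s["ft_force"])
p=dict(np.load("g.npz"))
c=[onz(p,np.array(q)/1.5625,102)[:2].round(1) for q in [(353,122),(425,116),(433,228),(367,235)]]; print(c,np.mean(c,0))
for q in [(475,53),(466,260)]: print(onz(p,np.array(q)/1.5625,6).round(1))
print("clip nose",onz(p,np.array((404,69))/1.5625,14).round(1))
q=dict(np.load("e.npz")); print("clip e",onz(q,np.array((424,48))/1.5625,14).round(1))
q=dict(np.load("d.npz")); print("clip d",onz(q,np.array((141,122))/1.5625,14).round(1))
for n in ["scene","side"]:
    p=env.read_camera(n)
    for nm in ["button_top"]:
        for r in env.place_of(nm,p)[:3]:
            w=world(p,r["at"]); print(nm,round(r["score"],2),w.round(0),pix(p,w).round(0))
E
```

```text
19.875 [555.80100978 200.66008117 217.75245934] [ 3.14058329  0.00362549 -0.00365109] 0.024527931464623818 [0.3781024  0.47184558 0.37513798]
[array([593.7, -18. ]), array([597.7, -70.6]), array([516.7, -78. ]), array([511.3, -26.2])] [554.85 -48.2 ]
[ 662.3 -119.7    6. ]
[ 472.6 -119.3    6. ]
clip nose [647.6 -55.5  14. ]
clip e [650.8 -55.5  14. ]
clip d [649.1 -56.2  14. ]
button_top 0.65 [556. 199. 189.] [346. 118.]
button_top 0.61 [559. 201. 189.] [252. 120.]
```

>>> drive_tool([
  [[0, 0, 0.03, 0, 0, 0, 0], [0, 0, 0.016, 0, 0, 0, 0], [0, 0, 0.008, 0, 0, 0, 0], [0, 0, 0.004, 0, 0, 0, 0]],
])

```text
t: 20.58
eef_pos: [556.7, 202.0, 204.7]
tcp_rot: [3.141, -0.0, -0.002]
ft_force: [-0.9, -1.6, 3.7]
opening: 0.005
grip_force: 1.7
```

>>> drive_tool([
  [[0, 0, 0, 0, 0, 0, 0], [0, 0, 0, 0, 0, 0, 0], [0, 0, 0, 0, 0, 0, 0], [0, 0, 0, 0, 0, 0, 0]],
])

```text
t: 21.08
eef_pos: [556.7, 202.0, 204.7]
tcp_rot: [3.142, -0.0, -0.002]
ft_force: [-0.1, -2.3, 3.0]
opening: 0.004
grip_force: 1.7
```

```bash
python3 - <<'E'
from h import *
for n in ["scene","side"]:
    p=env.read_camera(n)
    for nm in ["tab_grip","pointer_tip"]:
        for r in env.place_of(nm,p)[:2]:
            w=world(p,r["at"]); print(nm,round(r["score"],2),w.round(0),pix(p,w).round(0))
E
```

```text
tab_grip 0.74 [553.  69. 198.] [313. 136.]
pointer_tip 0.79 [627.  72.  21.] [323. 186.]
pointer_tip 0.68 [556. -52.   8.] [278. 193.]
tab_grip 0.82 [556.  74. 199.] [252. 134.]
pointer_tip 0.73 [631.  77.  17.] [274. 179.]
pointer_tip 0.72 [ 493. -449.   -1.] [236. 306.]
```

>>> drive_tool([
  [[0, 0, -0.12, 0, 0, 0, 0], [0, 0, -0.12, 0, 0, 0, 1], [0, 0.174, 0, 0, 0, 0, 1], [0, 0.174, 0, 0, 0, 0, 1], [0, 0.174, 0, 0, 0, 0, 1]],
])

```text
t: 22.0
eef_pos: [556.2, 70.5, 264.4]
tcp_rot: [-3.141, 0.0, -0.002]
ft_force: [1.0, 0.2, 0.1]
opening: 0.369
grip_force: 0.0
```

>>> drive_tool([
  [[0, 0, 0, 0, 0, 0, 1], [0, 0, 0, 0, 0, 0, 1], [0, 0, 0, 0, 0, 0, 1], [0, 0, 0, 0, 0, 0, 1]],
])

```text
t: 22.5
eef_pos: [556.3, 72.4, 264.6]
tcp_rot: [-3.142, -0.0, -0.001]
ft_force: [-0.1, 1.4, -0.8]
opening: 0.787
grip_force: 0.0
```

```bash
python3 - <<'E'
from h import *
p=env.read_camera("wrist"); s=env.state(); print(s["t"],s["eef_pos"],s["tcp_rot"],s["opening"])
for nm in ["clip_nose","pointer_tip","tab_grip"]:
    for r in env.place_of(nm,p)[:3]:
        w=world(p,r["at"]); print(nm,round(r["score"],2),w.round(0),pix(p,w).round(0))
cv2.imwrite("pics/h.png",cv2.resize(p["color"],(800,600)))
E
```

```text
22.55 [556.31038751  72.26942782 264.59947285] [-3.14150998e+00 -2.17876912e-05 -1.17077348e-03] 0.8247526476173999
clip_nose 0.56 [642. -54.  13.] [347. 108.]
pointer_tip 0.62 [630.  74.  22.] [256. 117.]
tab_grip 0.85 [556.  71. 200.] [259. 211.]
tab_grip 0.62 [634.  74.  22.] [257. 114.]
```

View pics/h.png

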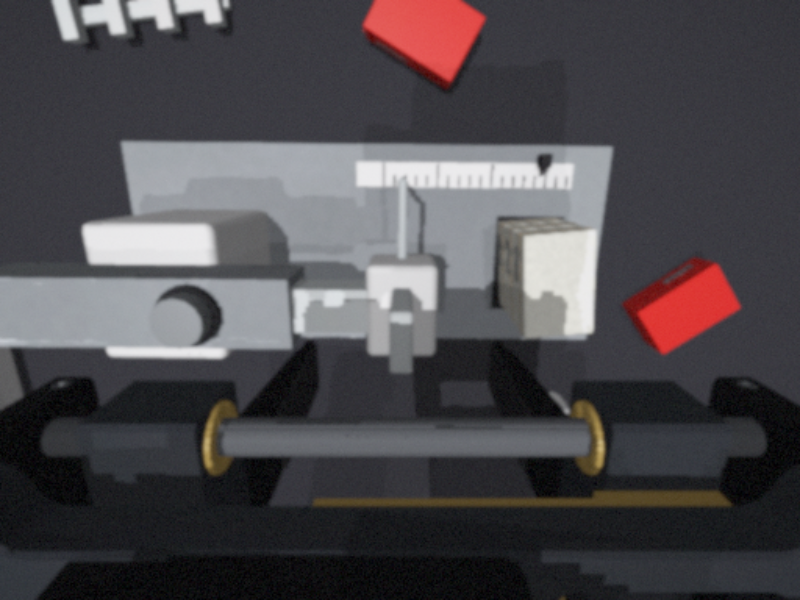

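Picture h shows the tab centred between the fingers at (400,340), the pointer tip near (402,180) and the clip nose near (544,168). Next I'll descend and pinch the tab.

>>> drive_tool([
  [[0, 0, 0.09, 0, 0, 0, 1], [0, 0, 0.09, 0, 0, 0, 1], [0, 0, 0.086, 0, 0, 0, 1], [0, 0, 0, 0, 0, 0, 0], [0, 0, 0, 0, 0, 0, 0]],
])

```text
t: 23.32
eef_pos: [556.7, 71.6, 198.9]
tcp_rot: [-3.142, -0.001, -0.002]
ft_force: [0.4, -0.2, 0.1]
opening: 0.847
grip_force: 0.0
```

>>> drive_tool([
  [[0, 0, 0, 0, 0, 0, 0], [0, 0, 0, 0, 0, 0, 0], [0, 0, 0, 0, 0, 0, 0], [0, 0, 0, 0, 0, 0, 0], [0, 0, 0, 0, 0, 0, 0]],
])

```text
t: 23.95
eef_pos: [556.4, 71.6, 198.2]
tcp_rot: [-3.142, -0.0, -0.002]
ft_force: [-0.6, -0.9, -0.1]
opening: 0.318
grip_force: 0.0
```

>>> drive_tool([
  [[0, 0, 0, 0, 0, 0, 0], [0, 0, 0, 0, 0, 0, 0], [0, 0, 0, 0, 0, 0, 0]],
])

```text
t: 24.32
eef_pos: [556.4, 71.6, 198.1]
tcp_rot: [-3.141, -0.0, -0.003]
ft_force: [0.4, 0.5, -0.2]
opening: 0.124
grip_force: 30.0
```

>>> drive_tool([
  [[0, 0.06, 0, 0, 0, 0, 0], [0, 0.09, 0, 0, 0, 0, 0], [0, 0.09, 0, 0, 0, 0, 0], [0, 0.09, 0, 0, 0, 0, 0], [0, 0.09, 0, 0, 0, 0, 0]],
])

```text
t: 24.95
eef_pos: [555.2, -34.4, 198.1]
tcp_rot: [-3.141, 0.002, -0.003]
ft_force: [-3.8, 4.2, 1.2]
opening: 0.123
grip_force: 30.0
```

>>> drive_tool([
  [[0, 0, 0, 0, 0, 0, 0], [0, 0, 0, 0, 0, 0, 0], [0, 0, 0, 0, 0, 0, 0]],
])

```text
t: 25.32
eef_pos: [555.2, -33.9, 198.1]
tcp_rot: [-3.141, 0.002, -0.003]
ft_force: [-5.3, 2.2, 2.2]
opening: 0.126
grip_force: 30.0
```

```bash
python3 - <<'E'
from h import *
s=env.state(); print(s["t"],s["eef_pos"],s["tcp_rot"],s["opening"],s["ft_force"])
for n in ["scene","side","wrist"]:
    p=env.read_camera(n)
    for nm in ["clip_nose","pointer_tip"]:
        for r in env.place_of(nm,p)[:2]:
            w=world(p,r["at"]); print(n,nm,round(r["score"],2),w.round(1),pix(p,w).round(0))
np.savez("i.npz",**{k:np.array(v) for k,v in p.items()})
u,v=pix(p,[640,-45,15]); u,v=int(u),int(v); print(u,v)
r0,c0=max(v-38,0),max(u-50,0); print(c0,r0)
cv2.imwrite("pics/i.png",cv2.resize(p["color"][r0:r0+75,c0:c0+100],(800,600),interpolation=cv2.INTER_CUBIC))
E
```

```text
25.325 [555.22086345 -33.92813641 198.12579661] [-3.14118937e+00  1.65681690e-03 -2.87633397e-03] 0.12585721608657946 [-5.25939983  2.15764807  2.18730264]
scene clip_nose 0.56 [642.8 -53.3  12.8] [295. 211.]
scene pointer_tip 0.75 [627.1 -37.2  19.6] [296. 204.]
side clip_nose 0.7 [ 490.4 -447.9    1.6] [235. 305.]
side clip_nose 0.42 [646.2 -55.4  11.9] [282. 203.]
side pointer_tip 0.63 [629.1 -34.6  15.9] [276. 198.]
wrist clip_nose 0.62 [640.5 -57.2  16. ] [277. 107.]
267 107
217 69
```

View pics/i.png

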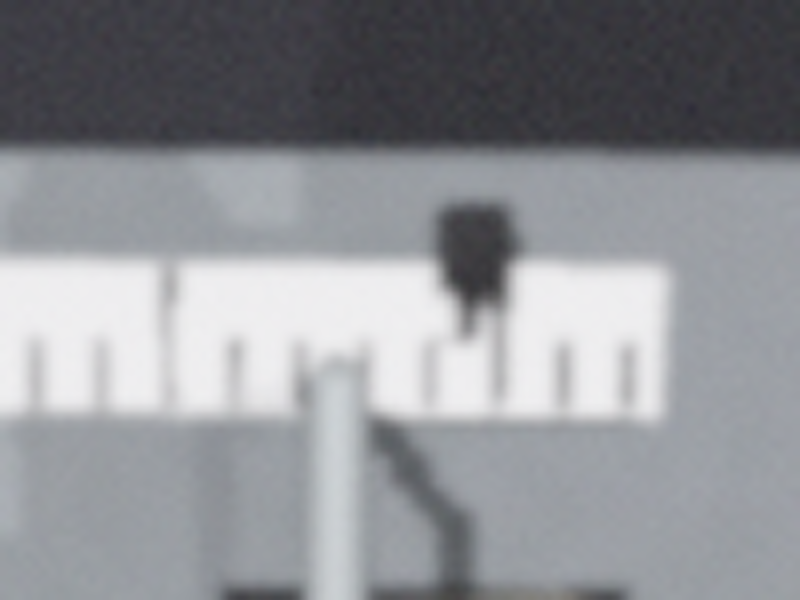

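Picture i (enlarged 8x) shows the pointer tip at (338,365) and the clip nose at (466,330). At about 6.5 px/mm that leaves roughly 19 mm to go.

>>> drive_tool([
  [[0, 0.03, 0, 0, 0, 0, 0], [0, 0.03, 0, 0, 0, 0, 0], [0, 0.016, 0, 0, 0, 0, 0], [0, 0, 0, 0, 0, 0, 0], [0, 0, 0, 0, 0, 0, 0]],
])

```text
t: 26.4
eef_pos: [555.0, -52.8, 198.1]
tcp_rot: [-3.141, 0.002, -0.003]
ft_force: [-5.6, 3.5, 2.5]
opening: 0.125
grip_force: 30.0
```

```bash
python3 - <<'E'
from h import *
s=env.state(); print(s["t"],s["eef_pos"],s["tcp_rot"],s["opening"],s["ft_force"],s["grip_force"])
q=dict(np.load("i.npz"))
print("before: ptr",onz(q,np.array((338,370))/8+(217,69),20).round(1),"nose",[onz(q,np.array((466,325))/8+(217,69),z).round(1) for z in (8,13)],"body",onz(q,np.array((474,215))/8+(217,69),20).round(1))
for n in ["scene","side","wrist"]:
    p=env.read_camera(n)
    for nm in ["clip_nose","pointer_tip"]:
        for r in env.place_of(nm,p)[:2]:
            w=world(p,r["at"]); print(n,nm,round(r["score"],2),w.round(1),pix(p,w).round(0))
np.savez("j.npz",**{k:np.array(v) for k,v in p.items()})
c0,r0=217,69
cv2.imwrite("pics/j.png",cv2.resize(p["color"][r0:r0+75,c0:c0+100],(800,600),interpolation=cv2.INTER_CUBIC))
E
```

```text
26.4 [555.03592512 -52.83058118 198.11434666] [-3.14101951e+00  1.99570727e-03 -2.83477720e-03] 0.1254575437487489 [-5.6177505   3.49216284  2.50684517] 29.99290108680725
before: ptr [631.7 -35.8  20. ] nose [array([638. , -55.1,   8. ]), array([638. , -54.8,  13. ])] body [653.  -55.3  20. ]
scene clip_nose 0.34 [644.1 -51.9  13.9] [296. 211.]
scene pointer_tip 0.67 [628.  -55.6  18.1] [292. 207.]
side clip_nose 0.37 [647.1 -54.4  12.6] [283. 203.]
side pointer_tip 0.69 [396.4 -89.7   4.6] [205. 214.]
side pointer_tip 0.59 [631.8 -55.5  18.5] [278. 202.]
wrist clip_nose 0.5 [643.5 -56.6  14.1] [261. 105.]
wrist pointer_tip 0.66 [629.  -55.6  21. ] [260. 117.]
```

View pics/j.png

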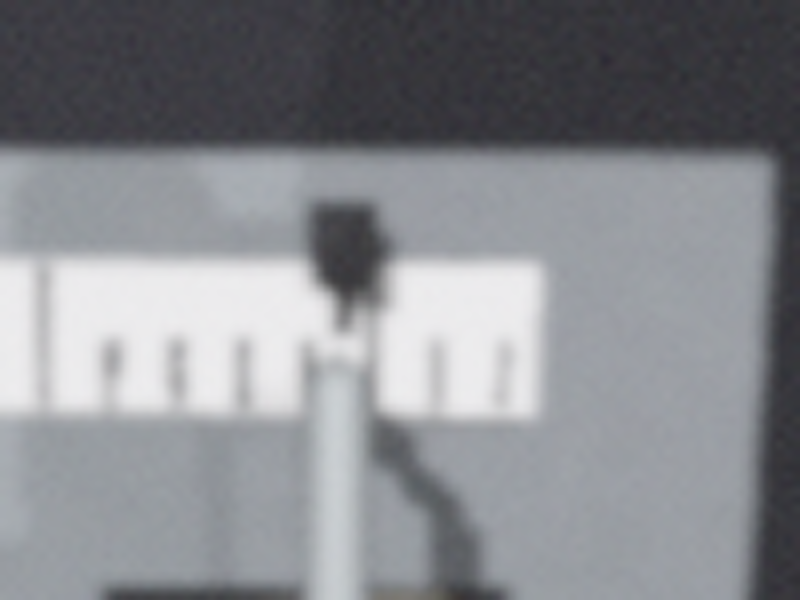

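Picture j shows the pointer at (338,365) lined up with the nose at (343,325), within 1 mm, and the boom held at a 30 N grip. I'm handing in.

```bash
python3 -c "
from cell import env
print(env.job_done())"
```

```text
the job is handed in; nothing more can be done
None
```

I handed the job in at about 26.5 s: both spares are stacked squarely on the base box, the boom is released and held by its tab with the pointer within about 1 mm of the clip nose, no verdict was returned, and I viewed 11 pictures, one over the limit of 10.

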